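# Tare the tea canister on the kitchen scale

## Task

Pick up the tea canister by its wooden knob and set it gently down, upright, on the round pan of the kitchen scale. Then, with the canister left standing there, tare the scale: turn the black knob on the sloped panel a little at a time until the red hand on the dial lies right under the black needle's tip. Leave the other kitchen things where they are.

Things in the scene. Friction and masses are not known exactly. Their poses are not given: they have to be found in the camera images.
- canister: loose white ceramic tea canister, blue band, blue lid twist-locked shut, 0.3 to 0.52 kg; upright cylinder 72 mm in diameter (two steel lugs on the lid reach 40 mm from the axis). Origin: centre of its underside; z up. Lid top at 100 mm; on it a round wooden knob, 32 mm in diameter, from 100 to 130 mm height, by which it is picked up from above
- pan_top (a point): centre of the flat top of the scale's round steel pan, 144 mm in diameter; empty, it is 138 mm above the worktop. The pan sinks 6 to 10 mm on its spring under the canister and the needle swings clockwise with it. z up; x level, from the scale's front (sloped panel) to its back. Nothing stands above the pan
- panel: fixed green scale's sloped panel, 140 mm up the slope, 250 mm wide, rising 35 degrees towards the pan. Origin: middle of its surface; z: square out of it (35 degrees from vertical, leaning away from the pan); x: up the slope; y: left as one faces it. White dial, 128 mm in diameter, centred at y = +50 mm; tare knob at x = -15, y = -70 mm. The pan's edge is 33 mm above the panel's top edge
- knob_grip (a point): on the axis of the round black tare knob, 26 mm out from the panel; put the TCP here to grip, tool square to the panel. The knob is 46 mm in diameter (look-only flutes 49 mm), stands 3 to 30 mm above the panel, and turns about the panel's z. The point turns with the knob
- tare_knob (a joint): angle of the tare knob (rad), growing clockwise as seen facing the panel; stops at -1.0 and 3.2. Each radian turns the red hand 0.5 rad the same way. Light friction, stays where left
- dial_centre (a point): centre of the dial, common axis of both hands, 7 mm above the panel; same axes as the panel
- needle_tip (a point): tip of the thin black weighing needle (4 mm wide), 52 mm from the dial centre, taken 7 mm above the panel. With the pan empty it points 0.55 rad counterclockwise (left) of straight up the slope, at a blue tick; the load on the pan turns it clockwise by 0.6 to 1.15 rad. Cannot be touched
- red_hand_tip (a point): end of the red tare hand, a bar 10 mm wide, on the same axis just beneath the black needle; this point is 52 mm from the dial centre, 7 mm above the panel, the place where the needle's tip comes to lie when the two line up. Moved only by the tare knob; cannot be touched
- kettle: steel kettle, 160 mm wide, 185 mm high, bystander; origin under its centre
- saucer: white saucer, 144 mm wide, bystander; origin under its centre
- cup: white cup standing on the saucer, 80 mm wide, 62 mm high, bystander; origin under its centre
- scoop: orange plastic measuring scoop, bowl 52 mm wide and 34 mm high, handle to -x, 140 mm long in all, bystander; origin under the bowl
- biscuit_tin: closed round aluminium biscuit tin, 174 mm wide, 80 mm high, bystander; origin under its centre
- jam_jar: jar, 68 mm wide, 110 mm high, bystander; origin under its centre
- pepper_mill: turned wooden pepper mill, 56 mm wide, 150 mm high, bystander; origin under its centre
There are look-alikes about, which are no part of the job. What is shaped like the canister but purple or turquoise is not meant.

How it is judged:
By the outcome, as a careful person would: the job done as asked, in the order asked, and still so for the second after the job is handed in, with the robot touching nothing.
It also fails if it takes over 64 s, if anything falls off the work surface, if the arm or the gripper's body presses on something with over 40 N, if the wrist force passes 120 N, or if a joint passes its speed limit or range.

## Robot

A 7-joint arm with a two-finger parallel gripper is mounted at the origin on the work surface. World frame = base frame: x ahead of the robot, y to its left, z up, the work surface at z = 0. Lengths are in m, angles in rad, forces in N, time in s.
With the tool pointing down it reaches from about 0.4 to 0.85 m from the base axis. Payload 4.5 kg.
Tool frame: the origin (TCP) lies between the finger pads, 19 mm behind the fingertips; this is the grasp point; z points along the fingers, y is the line along which they close (so a half turn about z gives the same grasp; the last joint's range is limited). The gripper opens to 88 mm and grips with 3 to 60 N. Pads are 18 mm wide; open, the fingers measure 123 mm over their backs; the gripper's body (75 mm by 187 mm) begins 45 mm behind the grasp point.
Start: joints at [0.034, 0.689, -0.195, 1.565, 0.157, 0.902, -0.215], TCP at [0.625, 0, 0.257] pointing down, gripper open.
Joint ranges: [-3.01, 3.01], [-0.46, 2.08], [-1.47, 1.51], [0.13, 2.56], [-1, 4.14], [0.04, 2.09], [-2.66, 2.66]. Speed limits (rad/s): [2.57, 2.57, 3.14, 3.14, 3.14, 3.14, 3.14].

## Interface

Orientations are given as a unit quaternion [x, y, z, w].
In Python, from plant import sensors, eyes, finish_job gives the robot as it stands.
- The arm moves only by the tool send_rows, never from a script. Its argument "rows" is text: rows parted by semicolons, each of 4 numbers parted by spaces: the shift along the tool's x, y, z normalised to -1 to 1, where 1 is 30 cm, then the turn about the tool's z normalised to -1 to 1, where 1 is 2 pi rad. A call has 1 to 10 rows; each row is the pose to reach, as a shift and turn from the pose commanded when the call began, along the tool's axes at that moment, turning the shorter way round; what a row does not reach only later rows make up. A row lasts 1/12 s, in which the tool goes at most 41.7 mm and 7.16 degrees, less where a joint would pass 70% of its speed; a pose out of reach is approached as far as the arm can. A call with a number of a shift or a turn outside -1 to 1 is refused whole. A call with a gripper value outside its range is refused whole. "jaw" is the closure, from -1 (fully open) to 1 (shut), set as the call begins (left out, the last holds). The fingers move at their own pace and stop on an object; "force" is the grip in N (left out, the last holds). Time passes only in rows, so rows that repeat a pose let the fingers close. It gives the time, the measured TCP pose, the force, the opening and the grip force at its end, in the units of the state.
- sensors.get_state(): the state, without advancing time (a new reading comes with each control period).
- eyes.snapshot(name): name is "scene" or "side" or "wrist"; returns (picture, depth): 400x640x3 uint8, red, green, blue; 400x640 float32, m along the optical axis (not along the pixel's ray), 0 where there is no reading.
- eyes.calibration(name): a dict with "fov_y" (degrees; the focal length in pixels is half the picture's height over the tangent of half this angle, whatever the lens; pixels are square), "cx", "cy" (the principal point, pixels), "world_from_camera" (4x4, takes a point from camera to world coordinates). Camera axes: x right, y down, z forward; pixel columns grow to the right and rows downward; lengths in m; the calibration is good to about 2 mm. The wrist camera is an equidistant fisheye: a pixel r from the principal point sees the ray r / f radians off the axis. A picture is of the moment at which its call begins: read the wrist's pose just before it. calibration takes no time and is no camera call; for the wrist camera it gives the pose at the moment of the call.
- finish_job(): hands the job in; it is judged then, once.
The state is a dict: "clock": time; "q": joint angles; "qd": joint speeds; "joint_torque": joint torques, N m; "tool_pos": TCP position; "eef_rot": TCP orientation; "contact_force": force on the tool from outside, world axes, zero at the start; "moment": the same for the moment, N m; "opening": opening from 0.0 (shut) to 1.0 (fully open); "finger_force": force on a finger pad.
Only numpy, scipy, OpenCV 4.12 (cv2) and the standard library are available. Lean on these libraries where they do the work, as an engineer would, in place of code of your own. Each camera call takes 0.05 s, during which the arm holds its last target. There are 200 camera calls.

## Working session

There is one attempt and no reset: what is moved stays moved. The work goes in short steps, Python scripts to look and compute and a tool call to move; the robot and the scene stay as the last step left them, time stands still between calls to the robot, and variables do not carry over. Pictures are saved under pics/ and viewed, at most 10 in all, crops included, and the job is handed in when it is done.

Besides the shell and the picture viewer there is one more tool, called after "Request:" as name(argument=value, ...) on one line, values as JSON. send_rows: Moves the arm, as the interface text tells. Scaled input: -1 to 1 covers 30 cm each way for a shift and 2 pi rad each way for a turn. Its arguments: {"type":"object","properties":{"rows":{"type":"string"},"jaw":{"type":"number"},"force":{"type":"number"}},"required":["rows"]}

```bash
mkdir -p pics; cat > h.py <<'E'
import numpy as np, cv2
from plant import sensors, eyes, finish_job
from scipy.spatial.transform import Rotation as R
def snap(n):
    c=eyes.calibration(n); p,d=eyes.snapshot(n); return p,d,c
def foc(c): return 200/np.tan(np.radians(c['fov_y'])/2)
def pts(d,c):
    v,u=np.mgrid[0:400,0:640]; f=foc(c)
    P=np.stack([(u-c['cx'])/f*d,(v-c['cy'])/f*d,d],-1); T=np.array(c['world_from_camera'])
    return P@T[:3,:3].T+T[:3,3]
def ray(u,v,c,fish=False):
    f=foc(c); x=np.array([u-c['cx'],v-c['cy']],float); T=np.array(c['world_from_camera'])
    if fish:
        r=np.hypot(*x); th=r/f; d=np.array([*(x/max(r,1e-9)*np.sin(th)),np.cos(th)])
    else: d=np.array([*x/f,1.])
    return T[:3,3],T[:3,:3]@d
def onplane(u,v,c,p0,n,fish=False):
    o,d=ray(u,v,c,fish); return o+d*(np.dot(np.array(p0)-o,n)/np.dot(d,n))
def save(n,p): cv2.imwrite('pics/'+n+'.png',cv2.cvtColor(p,cv2.COLOR_RGB2BGR))
E
python3 - <<'E'
from h import *
for n in ('scene','side'):
    p,d,c=snap(n); save(n,p); np.savez(n,p=p,d=d); print(n,c['fov_y'],c['cx'],c['cy'],np.round(c['world_from_camera'],3).tolist(),(d>0).mean())
print(sensors.get_state())
E
```

```text
scene 54.126925270223005 319.6755370615586 199.68668849628617 [[-0.834, 0.413, -0.366, 0.981], [0.551, 0.612, -0.567, 0.674], [-0.01, -0.674, -0.738, 0.975], [0.0, 0.0, 0.0, 1.0]] 0.996171875
side 43.69280874584793 311.1341641314461 188.25499651408654 [[0.822, -0.334, 0.46, -0.248], [-0.569, -0.502, 0.651, -1.06], [0.013, -0.797, -0.603, 1.108], [0.0, 0.0, 0.0, 1.0]] 0.99586328125
{'clock': 0.1, 'q': array([ 0.0337983 ,  0.68992389, -0.1945239 ,  1.56619533,  0.15731741,
        0.90250416, -0.2150863 ]), 'qd': array([-0.00172302, -0.0023628 , -0.0002943 , -0.00349681,  0.00017589,
        0.00171873, -0.00170847]), 'joint_torque': array([-3.08775299e-03, -5.28501892e+01, -1.27141513e+00, -1.53837240e+01,
       -5.25604945e-02,  1.96265515e-03,  5.71585565e-05]), 'tool_pos': array([ 6.24481736e-01, -4.15781572e-05,  2.56687384e-01]), 'eef_rot': array([ 7.07071200e-01,  7.07141887e-01, -6.22236106e-04, -5.32475182e-04]), 'contact_force': array([0.59936337, 0.39383158, 0.08051272]), 'moment': array([ 0.00453392, -0.00225441,  0.01103583]), 'finger_force': 0.0, 'opening': 0.9980807156219063}
```

View pics/scene.png

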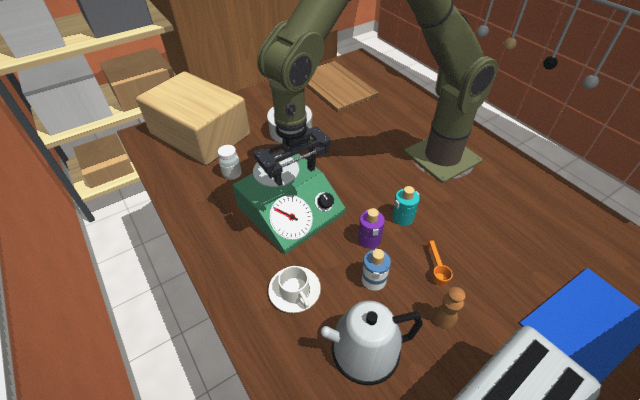

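View pics/side.png

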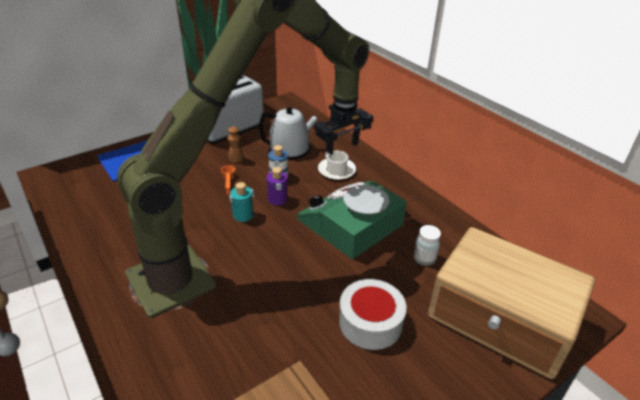

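Scene picture: there are three canister shapes, turquoise (405,205), purple (371,228) and white with a blue band and lid (376,268). The last one fits the description. The scale is at (290,200), with its dial at (291,217), tare knob at (325,200) and pan at (276,172), under the gripper. The side view shows the same layout: canister at (278,160), pan at (366,198). I'll confirm with an enlarged crop and measure.

```bash
cat > m.py <<'E'
from h import *
for n in ('scene','side'):
    z=np.load(n+'.npz'); p,d=z['p'],z['d']; c=eyes.calibration(n); W=pts(d,c)
    hsv=cv2.cvtColor(p,cv2.COLOR_RGB2HSV); H,S,V=[hsv[...,i].astype(int) for i in range(3)]
    # green panel
    g=(H>60)&(H<85)&(S>90)&(V>40)&(d>0)
    Q=W[g]; 
    Qp=Q[(Q[:,0]>.3)&(Q[:,2]>.03)&(Q[:,2]<.2)]
    # RANSAC plane with 35deg tilt
    rng=np.random.default_rng(0); best=(0,)
    for _ in range(1500):
        a=Qp[rng.choice(len(Qp),3,False)]; nn=np.cross(a[1]-a[0],a[2]-a[0])
        if np.linalg.norm(nn)<1e-7: continue
        nn/=np.linalg.norm(nn); nn*=np.sign(nn[2])
        if abs(nn[2]-np.cos(np.radians(35)))>.04: continue
        k=abs((Qp-a[0])@nn)<.003
        if k.sum()>best[0]: best=(k.sum(),k)
    if best[0]>50:
        I=Qp[best[1]]; m=I.mean(0); nn=np.linalg.svd(I-m)[2][2]; nn*=np.sign(nn[2]); print(n,'panel',best[0],m.round(4),nn.round(4),np.degrees(np.arctan2(nn[1],nn[0])))
    # purple/turq/blue/wood knob : clusters of world pts by height
    print('gripper-free pan:')
    k=(abs(W[...,2]-.138)<.006)&(S<70)&(V>80)&(d>0)&(W[...,0]>.3)
    nl,lab,st,ce=cv2.connectedComponentsWithStats(k.astype(np.uint8))
    for i in range(1,nl):
        if st[i,4]>60:
            q=W[lab==i]; print(ce[i].round(),st[i,4],np.median(q,0).round(4),q.min(0).round(3),q.max(0).round(3))
    k=(abs(W[...,2]-.128)<.006)&(H<22)&(S>60)&(d>0)
    nl,lab,st,ce=cv2.connectedComponentsWithStats(k.astype(np.uint8))
    for i in range(1,nl):
        if st[i,4]>15:
            q=W[lab==i]; print('wood',ce[i].round(),st[i,4],q.mean(0).round(4),q.min(0).round(3),q.max(0).round(3))
p=np.load('scene.npz')['p']
a=cv2.resize(p[175:305,340:430],None,fx=4,fy=4,interpolation=2); b=cv2.resize(p[150:280,230:350],None,fx=3.6,fy=4,interpolation=2)
save('crop',np.hstack([a,b])[:600])
E
python3 m.py
```

```text
scene panel 1241 [ 0.575  -0.0351  0.0749] [-0.0749  0.5646  0.822 ] 97.5562292302506
gripper-free pan:
[263. 176.] 296 [ 0.6571 -0.1444  0.1391] [ 0.635 -0.211  0.132] [ 0.683 -0.085  0.144]
[289. 173.] 293 [ 0.5835 -0.1126  0.1395] [ 0.54  -0.149  0.132] [ 0.631 -0.078  0.144]
[326. 331.] 87 [0.7729 0.3693 0.1393] [0.76  0.357 0.132] [0.783 0.378 0.143]
[368. 345.] 252 [0.7228 0.4534 0.1383] [0.641 0.383 0.132] [0.744 0.472 0.144]
wood [231.  27.] 294 [ 0.2799 -1.1815  0.128 ] [-0.068 -1.314  0.122] [ 0.552 -1.165  0.134]
wood [402.  25.] 123 [-0.4152 -0.7238  0.1279] [-0.429 -0.896  0.122] [-0.406 -0.558  0.134]
wood [570. 115.] 534 [-0.4143  0.1739  0.1278] [-0.426 -0.145  0.122] [-0.404  0.434  0.134]
wood [197. 124.] 265 [ 0.7224 -0.5302  0.1282] [ 0.534 -0.75   0.122] [ 0.865 -0.442  0.134]
wood [408. 191.] 41 [0.3258 0.1428 0.1288] [0.306 0.125 0.122] [0.336 0.157 0.133]
wood [372. 213.] 53 [0.4675 0.1504 0.1297] [0.45  0.136 0.124] [0.479 0.166 0.134]
wood [ 13. 313.] 492 [ 1.3533 -0.0921  0.128 ] [ 1.351 -0.458  0.122] [1.356 0.148 0.134]
wood [377. 255.] 63 [0.5466 0.2702 
[... 740 characters left out ...]
 148.] 39 [0.5371 0.2657 0.1277] [0.521 0.249 0.123] [0.555 0.282 0.133]
wood [277. 170.] 48 [0.4608 0.1469 0.128 ] [0.446 0.133 0.122] [0.476 0.165 0.133]
wood [240. 186.] 57 [0.3155 0.1381 0.1275] [0.301 0.123 0.122] [0.335 0.155 0.133]
wood [166. 264.] 24 [-0.0173 -0.062   0.125 ] [-0.037 -0.068  0.122] [ 0.001 -0.052  0.127]
wood [464. 301.] 199 [ 0.5532 -0.6007  0.1279] [ 0.53  -0.672  0.122] [ 0.58  -0.52   0.134]
wood [536. 335.] 263 [ 0.6146 -0.7679  0.128 ] [ 0.585 -0.836  0.122] [ 0.654 -0.686  0.134]
wood [ 12. 369.] 18 [-0.4153 -0.176   0.1276] [-0.416 -0.195  0.122] [-0.415 -0.157  0.134]
wood [ 16. 388.] 28 [-0.4153 -0.2324  0.1293] [-0.416 -0.265  0.122] [-0.415 -0.202  0.134]
```

View pics/crop.png

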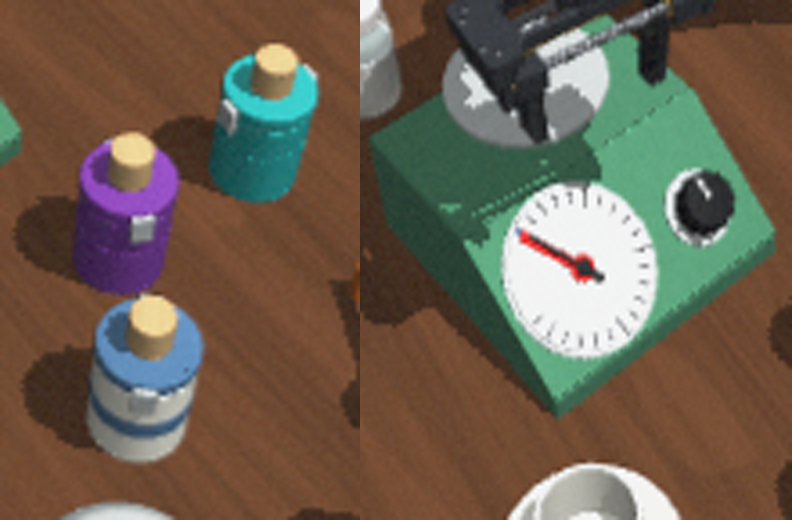

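The crop confirms the white canister with the blue band and lid, scene (376,268). Its knob is at about (0.541, 0.268). The purple and turquoise ones are the look-alikes. The pan centre is at about (0.610, -0.150). Next I need the panel frame.

```bash
cat > m2.py <<'E'
from h import *
z=np.load('scene.npz'); p,d=z['p'],z['d']; c=eyes.calibration('scene'); W=pts(d,c)
hsv=cv2.cvtColor(p,cv2.COLOR_RGB2HSV); H,S,V=[hsv[...,i].astype(int) for i in range(3)]
n=np.array([-0.0749,0.5646,0.822]); m=np.array([0.575,-0.0351,0.0749])
az=np.arctan2(n[1],n[0]); t=np.radians(35); n=np.array([np.sin(t)*np.cos(az),np.sin(t)*np.sin(az),np.cos(t)])
px=np.array([-np.cos(t)*np.cos(az),-np.cos(t)*np.sin(az),np.sin(t)]); py=np.cross(n,px)
h=(W-m)@n; A=(W-m)@px; B=(W-m)@py
near=(abs(A)<.12)&(abs(B)<.2)&(d>0)
k=near&(abs(h)<.012)&(S<60)&(V>120)
nl,lab,st,ce=cv2.connectedComponentsWithStats(k.astype(np.uint8)); i=1+np.argmax(st[1:,4])
cn=max(cv2.findContours((lab==i).astype(np.uint8),0,1)[0],key=len)[:,0]
C=np.array([onplane(u,v,c,m+n*.004,n) for u,v in cv2.convexHull(cn)[:,0]])
q=np.stack([(C-m)@px,(C-m)@py],1).astype(np.float32)
(ec,er)=cv2.minEnclosingCircle(q); print('dial',ec,er,cv2.fitEllipse(q), 'h',np.median(h[lab==i]))
k=near&(h>.022)&(h<.034)&(V<110)&(S<110)&(abs(A)<.07)
nl,lab,st,ce=cv2.connectedComponentsWithStats(k.astype(np.uint8))
for i in range(1,nl):
    if st[i,4]>30: print('knob',ce[i],st[i,4],'A',A[lab==i].min(),A[lab==i].max(),'B',B[lab==i].min(),B[lab==i].max(),h[lab==i].max())
g=near&(abs(h)<.003)&(H>60)&(H<85)&(S>90); print('green A',np.percentile(A[g],[0.5,99.5]),'B',np.percentile(B[g],[.5,99.5]))
print(az,n,px,py)
K=(W[...,2]>.14)&(W[...,2]<.25)&(W[...,1]>.2)&(abs(W[...,0]-.6)<.25)&(d>0); print('tall',W[K].min(0),W[K].max(0))
E
python3 m2.py
```

```text
dial (-0.016088781878352165, 0.06948043406009674) 0.06911179423332214 ((-0.0158782247453928, 0.07017016410827637), (0.13593189418315887, 0.1371825784444809), 79.46956634521484) h 0.00399362530469518
knob [326.28       199.91333333] 150 A -0.05339747175791598 -0.008851966851013025 B -0.07316693451741338 -0.026987398907053334 0.03372771183454828
green A [-0.08781741  0.06072609] B [-0.10327823  0.14490406]
1.702686514221173 [-0.07542997  0.56859498  0.81915204] [ 0.10772517 -0.81203778  0.57357644] [0.99131509 0.13150815 0.        ]
tall [0.41047165 0.35585274 0.14001646] [0.78123441 0.77203162 0.20432426]
```

Request:
send_rows(rows="0.893 -0.28 0 0;0.893 -0.28 0 0;0.893 -0.28 0 0;0.893 -0.28 0 0;0.893 -0.28 0 0;0.893 -0.28 0 0;0.893 -0.28 0 0;0.893 -0.28 0 0;0.893 -0.28 0 0;0.893 -0.28 0 0", jaw=-1)

```text
clock: 0.93
tool_pos: [0.5412, 0.2668, 0.257]
eef_rot: [0.707, 0.707, -0.001, 0.0]
contact_force: [0.1, -0.4, 0.2]
opening: 1.005
finger_force: 0.0
```

Request:
send_rows(rows="0 0 0.12 0;0 0 0.24 0;0 0 0.34 0;0 0 0.40 0;0 0 0.43 0;0 0 0.445 0;0 0 0.445 0;0 0 0.445 0")

```text
clock: 1.6
tool_pos: [0.5421, 0.2676, 0.125]
eef_rot: [0.708, 0.707, 0.001, 0.0]
contact_force: [-0.3, -0.1, 0.5]
opening: 1.0
finger_force: 0.0
```

Request:
send_rows(rows="0 0 0 0;0 0 0 0;0 0 0 0;0 0 0 0;0 0 0 0;0 0 0 0;0 0 0 0;0 0 0 0", jaw=1, force=35)

```text
clock: 2.27
tool_pos: [0.541, 0.2679, 0.1239]
eef_rot: [0.707, 0.707, 0.0, 0.0]
contact_force: [-1.2, 0.4, 0.0]
opening: 0.414
finger_force: 0.0
```

Request:
send_rows(rows="0 0 0 0;0 0 0 0;0 0 0 0;0 0 0 0")

```text
clock: 2.6
tool_pos: [0.5413, 0.2679, 0.1239]
eef_rot: [0.707, 0.707, 0.0, 0.0]
contact_force: [1.5, 0.2, -0.8]
opening: 0.356
finger_force: 35.0
```

Request:
send_rows(rows="0 0 -0.02 0;0 0 -0.08 0;0 0 -0.18 0;0 0 -0.3 0;0 0 -0.42 0;0 0 -0.52 0;0 0 -0.58 0;0 0 -0.6 0;0 0 -0.6 0;0 0 -0.6 0")

```text
clock: 3.43
tool_pos: [0.54, 0.2673, 0.3027]
eef_rot: [0.707, 0.707, -0.001, -0.0]
contact_force: [-0.4, -0.2, -3.4]
opening: 0.354
finger_force: 35.0
```

Request:
send_rows(rows="-0.03 0.005 0 0;-0.09 0.015 0 0;-0.17 0.028 0 0;-0.26 0.043 0 0;-0.35 0.058 0 0;-0.44 0.073 0 0;-0.53 0.088 0 0;-0.62 0.103 0 0;-0.71 0.118 0 0;-0.8 0.133 0 0")

```text
clock: 4.27
tool_pos: [0.5798, 0.0254, 0.302]
eef_rot: [0.707, 0.707, -0.002, -0.001]
contact_force: [0.6, 0.2, -3.5]
opening: 0.356
finger_force: 35.0
```

Request:
send_rows(rows="-0.09 0.015 0 0;-0.18 0.03 0 0;-0.27 0.045 0 0;-0.36 0.06 0 0;-0.44 0.073 0 0;-0.51 0.085 0 0;-0.56 0.095 0 0;-0.593 0.1 0 0;-0.593 0.1 0 0;-0.593 0.1 0 0")

```text
clock: 5.1
tool_pos: [0.6105, -0.1492, 0.3032]
eef_rot: [0.707, 0.707, 0.0, -0.001]
contact_force: [-0.1, 0.2, -3.0]
opening: 0.351
finger_force: 35.0
```

Request:
send_rows(rows="0 0 0.03 0;0 0 0.07 0;0 0 0.1 0;0 0 0.115 0;0 0 0.122 0;0 0 0.128 0;0 0 0.134 0;0 0 0.14 0;0 0 0.14 0;0 0 0.14 0")

```text
clock: 5.93
tool_pos: [0.611, -0.15, 0.2621]
eef_rot: [0.707, 0.707, 0.0, 0.0]
contact_force: [0.1, 0.2, -3.7]
opening: 0.355
finger_force: 35.0
```

Request:
send_rows(rows="0 0 0.005 0;0 0 0.01 0;0 0 0.015 0;0 0 0.015 0;0 0 0.015 0")

```text
clock: 6.35
tool_pos: [0.6112, -0.15, 0.2576]
eef_rot: [0.707, 0.707, 0.0, 0.0]
contact_force: [0.9, 0.1, -2.1]
opening: 0.356
finger_force: 35.0
```

Request:
send_rows(rows="0 0 0.004 0;0 0 0.007 0;0 0 0.01 0;0 0 0.01 0;0 0 0.01 0")

```text
clock: 6.77
tool_pos: [0.6113, -0.15, 0.2547]
eef_rot: [0.707, 0.707, 0.0, 0.0]
contact_force: [1.1, 0.1, 0.2]
opening: 0.35
finger_force: 35.0
```

Request:
send_rows(rows="0 0 0.003 0;0 0 0.005 0;0 0 0.007 0;0 0 0.007 0;0 0 0.007 0")

```text
clock: 7.18
tool_pos: [0.6112, -0.15, 0.2525]
eef_rot: [0.707, 0.707, 0.0, 0.0]
contact_force: [1.6, 0.2, 1.6]
opening: 0.351
finger_force: 35.0
```

Request:
send_rows(rows="0 0 -0.005 0;0 0 -0.005 0;0 0 -0.005 0")

```text
clock: 7.43
tool_pos: [0.6111, -0.15, 0.254]
eef_rot: [0.707, 0.707, 0.0, 0.0]
contact_force: [1.9, 0.4, -0.8]
opening: 0.357
finger_force: 35.0
```

Request:
send_rows(rows="0 0 0 0;0 0 0 0;0 0 0 0;0 0 0 0;0 0 0 0;0 0 0 0;0 0 0 0;0 0 0 0;0 0 0 0;0 0 0 0", jaw=-0.6, force=5)

```text
clock: 8.27
tool_pos: [0.6109, -0.15, 0.2538]
eef_rot: [0.707, 0.707, 0.0, -0.0]
contact_force: [-0.0, -0.1, 0.4]
opening: 0.802
finger_force: 0.0
```

Request:
send_rows(rows="0 0 -0.03 0;0 0 -0.1 0;0 0 -0.2 0;0 0 -0.3 0;0 0 -0.3 0")

```text
clock: 8.68
tool_pos: [0.6141, -0.1503, 0.3509]
eef_rot: [0.707, 0.707, 0.004, 0.005]
contact_force: [0.5, 0.6, 0.0]
opening: 0.802
finger_force: 0.0
```

Request:
send_rows(rows="0.1 -0.05 0 0;0.23 -0.12 0 0;0.36 -0.18 0 0;0.48 -0.25 0 0.01;0.48 -0.3 0 0.02;0.48 -0.3 0 0.02;0.48 -0.3 0 0.02")

```text
clock: 9.27
tool_pos: [0.5208, -0.0059, 0.3445]
eef_rot: [0.749, 0.662, 0.0, 0.001]
contact_force: [-0.6, 0.2, 0.2]
opening: 0.799
finger_force: 0.0
```

```bash
python3 - <<'E'
from h import *
a=[]
for n in ('scene','side'):
    p,d,c=snap(n); np.savez(n+'2',p=p,d=d); a.append(p)
save('placed',np.vstack([cv2.resize(a[0][120:270,200:400],(600,300),interpolation=2),cv2.resize(a[1][80:280,270:470],(600,300))]))
print(sensors.get_state()['tool_pos'])
E
```

```text
[ 0.52196444 -0.00725178  0.34417059]
```

View pics/placed.png

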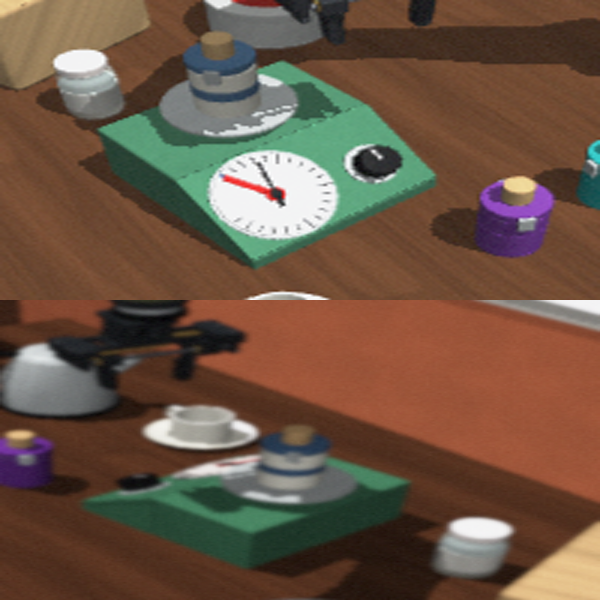

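The canister stands upright in the middle of the pan (scene crop, about (220,85)). The black needle has swung to about (260,160) and the red hand stays at about (222,178), around a centre of (277,195). I'll measure the hand angles by ray-casting onto the dial plane.

```bash
cat >> h.py <<'E'
az=1.7027; t35=np.radians(35); N=np.array([np.sin(t35)*np.cos(az),np.sin(t35)*np.sin(az),np.cos(t35)])
PX=np.array([-np.cos(t35)*np.cos(az),-np.cos(t35)*np.sin(az),np.sin(t35)]); PY=np.cross(N,PX)
O=np.array([.575,-.0351,.0749])-.016*PX+.020*PY
def hands(p,c,fish=False,h=.007):
    f=foc(c); T=np.array(c['world_from_camera'])
    if fish: uv=np.array([(u,v) for v in range(400) for u in range(640)])
    C=O+.05*PY+h*N
    hsv=cv2.cvtColor(p,cv2.COLOR_RGB2HSV).astype(int); H,S,V=hsv[...,0],hsv[...,1],hsv[...,2]
    out={}
    red=((H<8)|(H>172))&(S>130)&(V>70); blk=(V<95)&(S<120)
    for nm,m,r0,r1 in (('red',red,.018,.056),('black',blk,.020,.050)):
        v,u=np.nonzero(m); q=np.array([onplane(a,b,c,C,N,fish)-C for a,b in zip(u,v)])
        a=q@PX; b=q@PY; r=np.hypot(a,b); th=np.arctan2(-b,a)
        k=(r>r0)&(r<r1)&(a>-.03)&(abs(q@N)<.01)
        # clockwise-positive angle from up-slope, radius-weighted
        if k.sum(): out[nm]=(int(k.sum()),round(float(np.arctan2((-b[k]).sum(),a[k].sum())),3),round(float(th[k].std()),3))
    return out
E
python3 - <<'E'
from h import *
for n in ('scene','scene2'):
    z=np.load(n+'.npz'); print(hands(z['p'],eyes.calibration('scene')))
p,d,c=snap('wrist'); save('w1',p); print(c, hands(p,c,True))
E
```

```text
{'red': (23, -0.609, 0.052), 'black': (4, -0.523, 0.01)}
{'red': (35, -0.583, 0.077), 'black': (4, 0.242, 0.014)}
{'fov_y': 65.70646984690485, 'cx': 315.37903630032844, 'cy': 202.1095113475335, 'world_from_camera': array([[ 0.99192739, -0.12127276, -0.03705351,  0.53097851],
       [-0.12679835, -0.94513296, -0.30107452,  0.06980439],
       [ 0.00149165,  0.30334239, -0.95288046,  0.47117166],
       [ 0.        ,  0.        ,  0.        ,  1.        ]])} {'red': (170, -0.553, 0.078)}
```

View pics/w1.png

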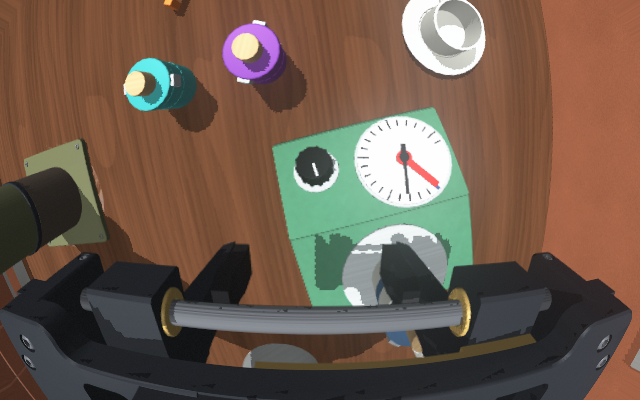

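The wrist view shows the dial clearly: centre (404,157), needle tip (407,193), red hand tip (437,186), tare knob (316,168). The red hand needs about +0.77 rad, which is about +1.55 rad at the knob. I'll go down to it with the tool upright, since it can't tilt, and the pads across the panel's y axis.

Request:
send_rows(rows="0.006 -0.004 0.1 -0.02;0.006 -0.004 0.24 -0.04;0.006 -0.004 0.38 -0.06;0.006 -0.004 0.52 -0.08;0.006 -0.004 0.64 -0.096;0.006 -0.004 0.74 -0.096;0.006 -0.004 0.8 -0.096;0.006 -0.004 0.8 -0.096")

```text
clock: 10.08
tool_pos: [0.5185, -0.0053, 0.0998]
eef_rot: [0.52, 0.854, -0.002, -0.003]
contact_force: [-0.6, 0.3, 0.7]
opening: 0.801
finger_force: 0.0
```

```bash
sed -i "s/blk=(V<95)&(S<120)/blk=(V<80)\&(S<150)/" h.py; cat > w.py <<'E'
from h import *
import sys
s=sensors.get_state(); p,d,c=snap('wrist'); print(s['clock'],s['tool_pos'].round(4),R.from_quat(s['eef_rot']).as_matrix()[:,1].round(3),hands(p,c,True),hands(snap('scene')[0],eyes.calibration('scene')))
if len(sys.argv)>1: save(sys.argv[1],p)
E
python3 w.py w2
```

```text
Traceback (most recent call last):
  File "w.py", line 3, in <module>
    s=sensors.get_state(); p,d,c=snap('wrist'); print(s['clock'],s['tool_pos'].round(4),R.from_quat(s['eef_rot']).as_matrix()[:,1].round(3),hands(p,c,True),hands(snap('scene')[0],eyes.calibration('scene')))
                                                                                                                                            ~~~~~^^^^^^^^^^
  File "h.py", line 32, in hands
    a=q@PX; b=q@PY; r=np.hypot(a,b); th=np.arctan2(-b,a)
      ~^~~
ValueError: matmul: Input operand 1 has a mismatch in its core dimension 0, with gufunc signature (n?,k),(k,m?)->(n?,m?) (size 3 is different from 0)
```

```bash
sed -i "s/zip(u,v)\])$/zip(u,v)]).reshape(-1,3)/" h.py; python3 w.py w2
```

```text
10.1333 [ 0.5196 -0.0051  0.1019] [ 0.889  0.458 -0.003] {'black': (4149, 0.493, 1.394)} {'red': (34, -0.58, 0.07), 'black': (5, 0.258, 0.029)}
```

View pics/w2.png

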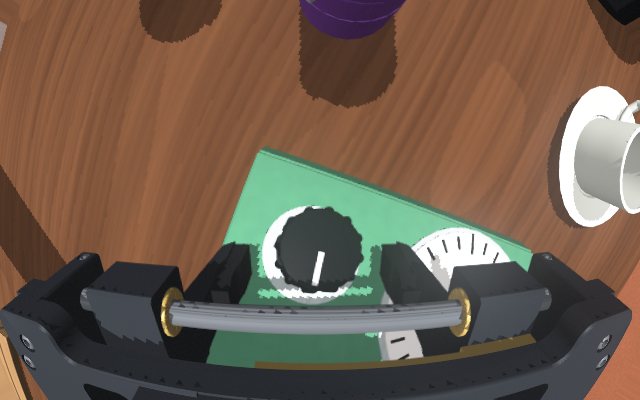

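The knob at (319,250) lies centred between the fingers at (240,260) and (395,260). Descending and gripping lightly.

Request:
send_rows(rows="0 0 0.03 0;0 0 0.06 0;0 0 0.075 0;0 0 0.075 0")

```text
clock: 10.57
tool_pos: [0.521, -0.0045, 0.0829]
eef_rot: [0.52, 0.854, 0.0, 0.002]
contact_force: [-0.8, 1.1, 17.8]
opening: 0.802
finger_force: 7.3
```

Request:
send_rows(rows="0 0 0 0;0 0 0 0;0 0 0 0;0 0 0 0;0 0 0 0;0 0 0 0", jaw=1, force=10)

```text
clock: 11.07
tool_pos: [0.5198, -0.0038, 0.0814]
eef_rot: [0.52, 0.854, 0.0, -0.0]
contact_force: [-2.4, 1.4, 5.8]
opening: 0.551
finger_force: 10.2
```

Request:
send_rows(rows="0 0 0 0.01;0 0 0 0.025;0 0 0 0.04;0 0 0 0.055;0 0 0 0.055")

```text
clock: 11.48
tool_pos: [0.5206, -0.004, 0.0811]
eef_rot: [0.66, 0.752, 0.0, 0.001]
contact_force: [-0.2, 0.6, 0.1]
opening: 0.522
finger_force: 10.0
```

```bash
python3 w.py
```

```text
11.4833 [ 0.5206 -0.004   0.0811] [0.992 0.13  0.001] {'black': (8295, 0.374, 1.177)} {'red': (36, -0.474, 0.078), 'black': (3, 0.24, 0.015)}
```

Red moved +0.106 rad. It works, so I'll continue the stroke.

Request:
send_rows(rows="0 0 -0.005 0.015;0 0 -0.01 0.03;0 0 -0.015 0.045;0 0 -0.02 0.06;0 0 -0.02 0.07;0 0 -0.02 0.07")

```text
clock: 12.08
tool_pos: [0.5215, -0.0022, 0.0871]
eef_rot: [0.806, 0.591, 0.002, 0.0]
contact_force: [2.7, 4.2, -5.0]
opening: 0.544
finger_force: 10.1
```

```bash
python3 w.py
```

```text
12.0833 [ 0.5215 -0.0022  0.0871] [ 0.954 -0.3    0.002] {'red': (528, -0.23, 0.109), 'black': (2073, 0.4, 0.512)} {'red': (35, -0.241, 0.08), 'black': (6, 0.259, 0.026)}
```

Request:
send_rows(rows="0 0 0 0;0 0 0 0;0 0 0 0;0 0 0 0;0 0 0 0;0 0 0 0", jaw=-0.6)

```text
clock: 12.68
tool_pos: [0.5198, -0.0044, 0.0874]
eef_rot: [0.807, 0.59, -0.0, 0.0]
contact_force: [0.2, -0.1, -0.4]
opening: 0.801
finger_force: 0.1
```

Request:
send_rows(rows="-0.005 0 0 -0.02;-0.005 0 0 -0.04;-0.005 0 0 -0.06;-0.005 0 0 -0.08;-0.005 0 0 -0.1;-0.005 0 0 -0.12;-0.005 0 0 -0.125;-0.005 0 0 -0.125")

```text
clock: 13.35
tool_pos: [0.5195, -0.0057, 0.0873]
eef_rot: [0.52, 0.854, 0.0, -0.0]
contact_force: [0.4, 0.3, 0.1]
opening: 0.8
finger_force: 0.0
```

Request:
send_rows(rows="0 0 0 0;0 0 0 0;0 0 0 0;0 0 0 0;0 0 0 0;0 0 0 0", jaw=1)

```text
clock: 13.85
tool_pos: [0.5207, -0.0048, 0.0874]
eef_rot: [0.52, 0.854, 0.001, 0.001]
contact_force: [3.4, 1.4, -1.7]
opening: 0.542
finger_force: 9.8
```

```bash
python3 w.py
```

```text
13.85 [ 0.5207 -0.0048  0.0874] [0.888 0.459 0.002] {'black': (4829, 0.343, 1.341)} {'red': (35, -0.241, 0.08), 'black': (4, 0.25, 0.028)}
```

Red held while I re-gripped. Second stroke.

Request:
send_rows(rows="0 0 0 0.015;0 0 0 0.03;0 0 0 0.045;0 0 0 0.06;0 0 0 0.075;0 0 0 0.09;0 0 0 0.105;0 0 0 0.12;0 0 0 0.125;0 0 0 0.125")

```text
clock: 14.78
tool_pos: [0.5205, -0.0048, 0.088]
eef_rot: [0.807, 0.591, 0.001, 0.001]
contact_force: [2.5, 2.6, 5.7]
opening: 0.547
finger_force: 11.1
```

```bash
python3 w.py w3
```

```text
14.7833 [ 0.5205 -0.0048  0.088 ] [ 0.953 -0.302  0.002] {'red': (280, 0.013, 0.083), 'black': (1549, 0.35, 0.488)} {'red': (35, 0.027, 0.093), 'black': (4, 0.26, 0.017)}
```

View pics/w3.png

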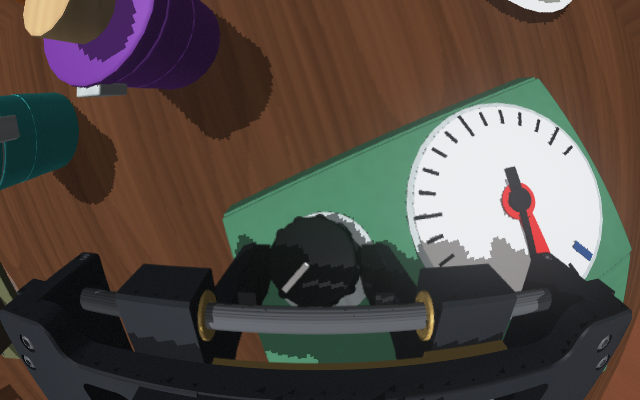

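The wrist view shows the red hand close to the needle (red at (537,240), centre (518,200)). Regrip for a third, shorter stroke.

Request:
send_rows(rows="0 0 0 0;0 0 0 0;0 0 0 0;0 0 0 0;0 0 0 0;0 0 0 0", jaw=-0.6)

```text
clock: 15.38
tool_pos: [0.5184, -0.0053, 0.0871]
eef_rot: [0.807, 0.591, -0.001, -0.001]
contact_force: [-1.8, 0.6, 2.2]
opening: 0.802
finger_force: 1.2
```

Request:
send_rows(rows="0 0 0 -0.02;0 0 0 -0.04;0 0 0 -0.06;0 0 0 -0.08;0 0 0 -0.1;0 0 0 -0.12;0 0 0 -0.125;0 0 0 -0.125")

```text
clock: 16.05
tool_pos: [0.52, -0.006, 0.0872]
eef_rot: [0.521, 0.854, 0.0, 0.0]
contact_force: [-0.6, -0.0, 0.2]
opening: 0.802
finger_force: 0.0
```

Request:
send_rows(rows="0 0 0 0;0 0 0 0;0 0 0 0;0 0 0 0;0 0 0 0;0 0 0 0", jaw=1)

```text
clock: 16.55
tool_pos: [0.5207, -0.0049, 0.0874]
eef_rot: [0.52, 0.854, 0.001, 0.001]
contact_force: [3.7, 1.1, -3.1]
opening: 0.538
finger_force: 9.8
```

Request:
send_rows(rows="0 0 0 0.015;0 0 0 0.03;0 0 0 0.045;0 0 0 0.06;0 0 0 0.075;0 0 0 0.085;0 0 0 0.085")

```text
clock: 17.13
tool_pos: [0.5205, -0.0046, 0.0878]
eef_rot: [0.727, 0.687, 0.001, 0.001]
contact_force: [1.3, 2.1, 3.0]
opening: 0.523
finger_force: 10.4
```

```bash
python3 w.py
```

```text
17.1333 [ 0.5205 -0.0046  0.0878] [ 0.998 -0.056  0.002] {'red': (96, 0.284, 0.166), 'black': (5335, 0.372, 0.8)} {'red': (24, 0.163, 0.054), 'black': (3, 0.28, 0.017)}
```

Getting close. I'll release and lift for a precise wrist measurement.

Request:
send_rows(rows="0 0 0 0;0 0 0 0;0 0 0 0;0 0 0 0;0 0 0 0;0 0 0 0", jaw=-0.6)

```text
clock: 17.73
tool_pos: [0.5191, -0.0058, 0.0872]
eef_rot: [0.727, 0.687, -0.0, -0.0]
contact_force: [0.2, 0.2, 0.6]
opening: 0.798
finger_force: 0.0
```

Request:
send_rows(rows="0 0 -0.1 0;0 0 -0.2 0;0 0 -0.32 0;0 0 -0.44 0;0 0 -0.5 0;0 0 -0.5 0;0 0 -0.5 0")

```text
clock: 18.32
tool_pos: [0.5197, -0.0056, 0.238]
eef_rot: [0.727, 0.687, 0.001, 0.001]
contact_force: [-0.4, -0.5, -1.1]
opening: 0.798
finger_force: 0.0
```

```bash
cat > w4.py <<'E'
from h import *
import sys
s=sensors.get_state(); p,d,c=snap('wrist'); C=O+.05*PY+.007*N
hsv=cv2.cvtColor(p,cv2.COLOR_RGB2HSV).astype(int); H,S,V=hsv[...,0],hsv[...,1],hsv[...,2]
m={'red':((H<8)|(H>172))&(S>130)&(V>70),'black':V<90}
# own centre: red hub/black pixels near the expected centre
def pl(mask):
    v,u=np.nonzero(mask); q=np.array([onplane(a,b,c,C,N,True)-C for a,b in zip(u,v)]).reshape(-1,3); return np.stack([q@PX,-(q@PY)],1)
P={k:pl(x) for k,x in m.items()}
for k,r0,r1 in (('red',.02,.056),('black',.02,.05),('both',.0,0)):
    if k=='both': continue
    q=P[k]; r=np.hypot(*q.T); q=q[(r>r0)&(r<r1)&(q[:,0]>0)]; a=np.arctan2(q[:,1],q[:,0])
    print(k,len(q),'mean',np.arctan2(*q.mean(0)[::-1]).round(3),'range',np.percentile(a,[3,97]).round(3) if len(q) else '')
v=m['red']; v,u=np.nonzero(m['red']); q=P['red']; k=np.hypot(*q.T)<.06; cu,cv=int(u[k].mean()),int(v[k].mean())
save(sys.argv[1],cv2.resize(p[max(0,cv-60):cv+60,max(0,cu-60):cu+60],(600,600),interpolation=cv2.INTER_NEAREST)); print(cu,cv,s['clock'])
E
python3 w4.py d1
```

```text
red 177 mean 0.18 range [0.075 0.402]
black 100 mean 0.25 range [0.201 0.31 ]
436 207 18.3167
```

View pics/d1.png

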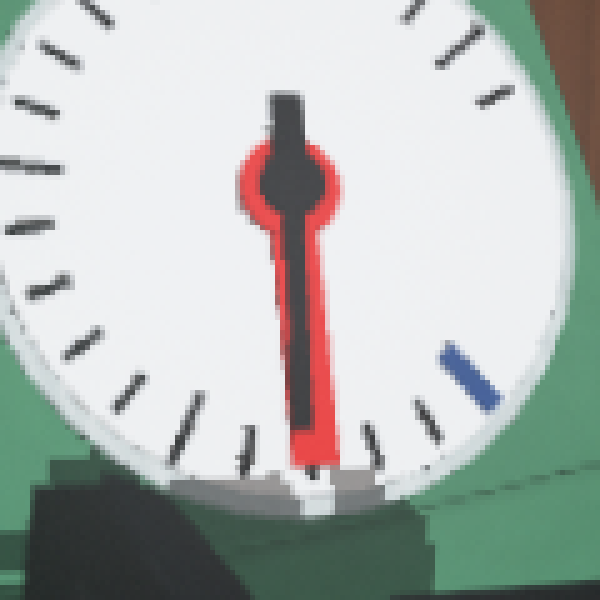

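The crop shows the needle tip at (301,425) and the red bar's end centre at (315,450), around a hub at (292,185). Red is still about 0.045 rad short. I'll re-grip square to the panel's y axis and nudge.

Request:
send_rows(rows="0 0 0.1 -0.015;0 0 0.2 -0.03;0 0 0.32 -0.03;0 0 0.43 -0.03;0 0 0.5 -0.03;0 0 0.5 -0.03;0 0 0.5 -0.03")

```text
clock: 18.95
tool_pos: [0.5177, -0.0055, 0.0855]
eef_rot: [0.659, 0.752, -0.002, -0.002]
contact_force: [0.7, -0.4, 1.2]
opening: 0.801
finger_force: 0.0
```

Request:
send_rows(rows="0 0 0 0;0 0 0 0;0 0 0 0;0 0 0 0;0 0 0 0;0 0 0 0;0 0 0 0", jaw=1)

```text
clock: 19.53
tool_pos: [0.5207, -0.0054, 0.0884]
eef_rot: [0.659, 0.752, 0.001, 0.001]
contact_force: [0.5, 0.3, 6.1]
opening: 0.52
finger_force: 10.0
```

Request:
send_rows(rows="0 0 0 0.006;0 0 0 0.012;0 0 0 0.018;0 0 0 0.018;0 0 0 0.018")

```text
clock: 19.95
tool_pos: [0.5206, -0.0058, 0.0879]
eef_rot: [0.701, 0.714, 0.001, 0.001]
contact_force: [2.1, -0.9, 6.0]
opening: 0.517
finger_force: 10.3
```

Request:
send_rows(rows="0 0 0 0;0 0 0 0;0 0 0 0;0 0 0 0;0 0 0 0;0 0 0 0", jaw=-0.6)

```text
clock: 20.45
tool_pos: [0.5192, -0.0054, 0.0871]
eef_rot: [0.7, 0.714, -0.0, -0.0]
contact_force: [-0.1, -0.3, -0.3]
opening: 0.797
finger_force: 0.0
```

Request:
send_rows(rows="0 0 -0.1 0;0 0 -0.2 0;0 0 -0.32 0;0 0 -0.44 0;0 0 -0.5 0;0 0 -0.5 0;0 0 -0.5 0;0 0 -0.5 0")

```text
clock: 21.12
tool_pos: [0.5186, -0.0056, 0.2363]
eef_rot: [0.7, 0.714, -0.001, -0.001]
contact_force: [-0.1, -0.0, -0.1]
opening: 0.801
finger_force: 0.0
```

```bash
cat >> w4.py <<'E'
for k,Q in (('red|black',np.vstack([P['red'],P['black']])),('black',P['black'])):
    r=np.hypot(*Q.T); a=np.arctan2(Q[:,1],Q[:,0])
    for r0,r1 in ((.036,.042),(.042,.048)):
        s=a[(r>r0)&(r<r1)&(abs(a-.24)<.22)]; print(k,r0,len(s),np.percentile(s,[2,98]).round(3),'mid',np.percentile(s,[2,98]).mean().round(3))
E
python3 w4.py d2
```

```text
red 184 mean 0.238 range [0.096 0.425]
black 100 mean 0.25 range [0.205 0.316]
434 216 21.1167
red|black 0.036 53 [0.119 0.371] mid 0.245
red|black 0.042 44 [0.129 0.35 ] mid 0.239
black 0.036 24 [0.204 0.294] mid 0.249
black 0.042 17 [0.223 0.279] mid 0.251
```

View pics/d2.png

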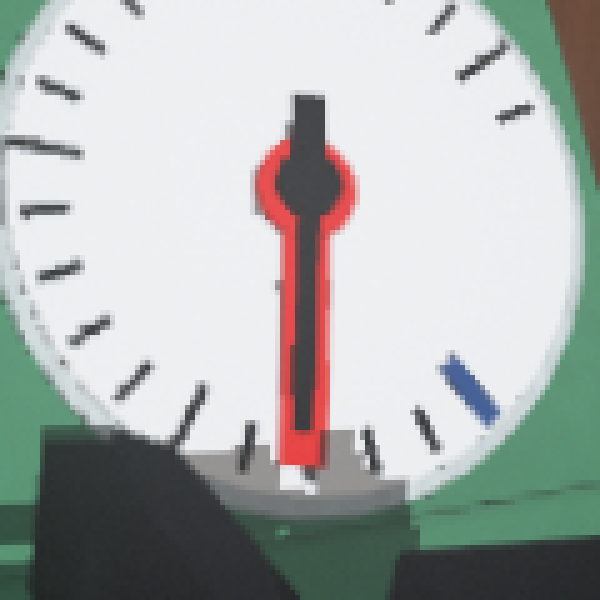

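The red bar now lies evenly either side of the needle: needle tip (302,428), bar end centre (302,450), about 0.01 rad apart. The needle reading hasn't changed, so the canister is still standing. The gripper is clear, so I'm handing in.

```bash
python3 -c "
from h import *
p,d,c=snap('scene'); W=pts(d,c); k=(abs(W[...,2]-.25)<.012)&(np.hypot(W[...,0]-.61,W[...,1]+.15)<.05)&(d>0); print(W[k].mean(0)); print(finish_job())"
```

```text
[ 0.61450647 -0.14240813  0.25304737]
the job is handed in; nothing more can be done
None
```

The canister is standing upright on the scale's pan, the red hand lies under the needle tip to about 0.01 rad, and the job was handed in at about 21 s on the robot's clock.

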